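Lift a tube block out of a dry-bath heater with its lifting tool

ROBOT

A 6-joint arm with a two-finger parallel gripper is mounted at the origin on a cart in front of the work surface, level with it; the furniture and walls round the work are solid. World frame = base frame: x ahead of the robot, y to its left, z up, the work surface at z = 0. Lengths are in m, angles in rad, forces in N, time in s.
With the tool pointing down it reaches from about 0.25 to 0.775 m from the base axis. Payload 4 kg.
Tool frame: the origin (TCP) lies midway between the tips of the shut fingers; the grasp point (between the pads) lies 19 mm behind it; z points along the fingers, y is the direction in which the jaws open and shut (so a half turn about z gives the same grasp; the last joint's range is limited). The gripper opens to 94 mm and grips with 3 to 60 N. Pads are 16 mm wide; open, the fingers measure 119 mm over their backs; the gripper's body (75 mm by 177 mm) begins 78 mm behind the grasp point.
Start: joints at [1.15, 0.087, 1.371, -0, 1.684, -0.103], TCP at [0.172, 0.522, 0.206] pointing down, gripper open.
Joint ranges: [-3.1, 3.1], [-0.76, 2.03], [0.27, 2.55], [-1.08, 4.22], [0.17, 2.65], [-2.57, 2.57]. Speed limits (rad/s): [2.79, 2.79, 3.14, 3.14, 3.14, 3.14].

INTERFACE

Orientations are given as [roll, pitch, yaw] about the fixed x, y, z axes, in that order (R = Rz(yaw) Ry(pitch) Rx(roll)).
In Python, from bench import robot gives the robot as it stands.
- The arm moves only by the tool drive_tool, never from a script. Its argument "series" is a list that holds one entry, the list of rows, each a list of 7 numbers: the turn, a rotation vector about the tool's x, y, z in rad, then the shift along the tool's x, y, z in cm, then the opening in per cent of the stroke, from 0 (shut) to 100 (fully open). In form: [[[rx, ry, rz, tx, ty, tz, fingers], ...]]. A call has 1 to 20 rows; each row is the pose to reach, as a shift and turn from the pose measured when the call began, along the tool's axes at that moment; what a row does not reach only later rows make up. A row lasts 1/10 s, in which the tool goes at most 50 mm and 8.59 degrees, less where a joint would pass 70% of its speed; a pose out of reach is approached as far as the arm can. A call with a gripper value outside its range is refused whole. The fingers move at their own pace and stop on an object; the grip force is fixed at half the most. Time passes only in rows, so rows that repeat a pose let the fingers close. It gives the time, the measured TCP pose, the force and the opening at its end, in the units of the state.
- robot.get_obs(): the state, without advancing time (a new reading comes with each control period).
- robot.snapshot(name): name is "scene" or "side" or "wrist"; returns a dict with "img" (480x640x3 uint8, blue, green, red), "depth" (480x640 float32, m along the optical axis (not along the pixel's ray), 0 where there is no reading), "vertical_fov" (degrees; the focal length in pixels is half the picture's height over the tangent of half this angle, whatever the lens; pixels are square), "cx", "cy" (the principal point, pixels), "rvec" (rotation vector, rad) and "tvec" (3), from world to camera coordinates, as OpenCV has them. Camera axes: x right, y down, z forward; pixel columns grow to the right and rows downward; lengths in m; the calibration is good to about 2 mm. A picture is of the moment at which its call begins.
- robot.close_job(): hands the job in, once; it reports no verdict.
The state is a dict: "time": time; "joint_positions": joint angles; "qvel": joint speeds; "joint_torque": joint torques, N m; "tool_pos": TCP position; "ee_rot": TCP orientation; "wrist_force": force on the tool from outside, world axes, zero at the start; "wrist_torque": the same for the moment, N m; "width": finger opening in m.
Only numpy, scipy, OpenCV 4.12 (cv2) and the standard library are available. Lean on these libraries where they do the work, as an engineer would, in place of code of your own. Each camera call takes 0.05 s, during which the arm holds its last target.

TASK

Take the block lifter from its stand, put its foot down through the wide end of the keyhole in the blue plate on the aluminium block, slide it along to the closed end of the narrow slot, and lift the block with its two vials straight out of the heater well. Finish while holding it by the lifter, level and still, nothing else touching it, with the underside of the block at least 5 cm above the heater's rim. Leave the vials sitting in their wells and do not disturb the other things on the bench.

Things in the scene. Friction and masses are not known exactly. Their poses are not given: they have to be found in the camera images.
- lifter_grip (a point): centre of the lifter's round black handle with two orange bands (24 mm diameter, upright), the place to grasp it; z points up along the lifter (90 g). The handle reaches 35 mm above and 40 mm below this point. Below it: steel rod of 7 mm diameter, with a stop collar (28 mm diameter, 4 mm thick, underside 63 mm below this point) and a foot disc at its end.
- lifter_foot (a point): centre of the underside of the lifter's foot disc (18 mm diameter, 5 mm thick, lower edge chamfered), 80 mm below lifter_grip on the same axis; the collar's underside is 17 mm above it, so 12 mm of bare rod lie between foot and collar.
- lifter: the lifter as a whole; origin at the centre of the underside of its foot, z up along the rod.
- stand: fixed grey block 60 x 60 x 30 mm, origin at the centre of its underside; the lifter stands in a round 22 mm hole in its middle, 22 mm deep, hanging by its collar on the stand's top face.
- heater: fixed white dry-bath heater, 50 mm high, sloping control panel towards -x. Origin under the centre of its square well, at bench level; body from x = -110 to +66 mm and y = -67 to +67 mm. The well measures 109 x 109 mm, its floor lies at 15 mm and its rim at 50 mm height.
- block: loose aluminium block, 100 (x) x 104 (y) x 45 (z) mm, 0.3 to 0.65 kg, origin at the centre of its underside, z up; stands in the heater's well with 2 to 5 mm play, its top 10 mm above the rim. Along its middle a blue plate 6 mm thick, flush with its top, with a keyhole along x; under it a pocket 32 mm wide and 21 mm high, from x = -14 to +40 mm.
- wide_end (a point): centre of the keyhole's square wide end (23 x 23 mm), at the block's top face, 25 mm along the block's +x from slot_end. Axes as the block's. When the lifter's collar rests on the plate its foot is 6 mm clear below the plate and can slide.
- slot_end (a point): seat of the rod near the closed end of the 10 mm wide slot that runs from the wide end along the block's -x; at the block's top face, over its centre, where it balances. The slot ends 5 mm beyond this point. Axes as the block's.
- well_a (a point): floor centre of the block's vial well at its +x, +y corner; wells have 27 mm diameter and are 30 mm deep.
- well_b (a point): floor centre of the block's vial well at its -x, -y corner.
- vial_a: small vial with a blue cap, 24 mm diameter, 52 mm high, origin at the centre of its underside, standing loose in well_a; stands 22 mm above the block.
- vial_b: the same, standing loose in well_b.
- timer: bystander: pale bench timer 66 x 66 x 18 mm, origin at the centre of its underside.
- marker: bystander: marker pen with blue cap, 146 mm long along its y, 14 mm thick, origin at the centre of its underside.
- tape: bystander: roll of beige tape lying flat, 100 mm diameter, 25 mm high, origin at the centre of its underside.
- bottle: bystander: square bottle with an orange cap, 72 x 72 x 149 mm, origin at the centre of its underside.
Things that resemble listed ones, but are neither listed nor needed, are in the scene too. What is shaped like the lifter but pink or purple is not meant.

How it is judged:
On the way, in this order (a step that is already met when the one before it is completed fails the run):
1. the lifter has been lifted out of its stand (z of lifter_foot in the frame of stand above 0.035 m and contact force between the fingers and lifter above 1 N), for 0.2 s.
2. the lifter's foot is under the plate at the closed end of the slot while the block still stands in the well (x of lifter_foot in the frame of block between -0.006 and 0.006 m and y of lifter_foot in the frame of block between -0.005 and 0.005 m and z of lifter_foot in the frame of block between 0.022 and 0.037 m and z of block in the frame of heater below 0.022 m), for 0.1 s.
At the end, for the whole second after the job is handed in: Fingers hold the lifter; its foot, under the plate within 6 mm (along) and 5 mm (across) of slot_end, alone carries the block: underside > 50 mm above the heater rim, tilt < 0.1 rad, < 0.02 m/s, < 0.15 rad/s, not touched by arm, fingers, heater or stand; each vial within 8 mm of its well seat (x of lifter_foot in the frame of block between -0.006 and 0.006 m and y of lifter_foot in the frame of block between -0.005 and 0.005 m and z of lifter_foot in the frame of block between 0.022 and 0.037 m and z of block in the frame of heater above 0.1 m and angle between block's own z axis and vertical below 0.1 rad and linear speed of block below 0.02 m/s and angular speed of block below 0.15 rad/s and contact force between lifter and block above 2 N and contact force between the fingers and lifter above 2 N and contact force between each of the arm, the fingers, heater, stand and block below 0.1 N and distance between vial_a and well_a below 0.008 m and distance between vial_b and well_b below 0.008 m); the arm keeps its last pose, push and grip.
It fails at once if the timer, marker, tape or bottle is pushed more than 25 mm (distance of any of timer, marker, tape, bottle from where it was at the start of the episode above 0.025 m).
It fails at once if the bottle is tipped (angle between bottle's own z axis and vertical above 0.35 rad).
It fails at once if a vial leaves its well (distance between vial_a and well_a above 0.02 m or distance between vial_b and well_b above 0.02 m).
It fails at once if the block is tilted more than 0.35 rad (angle between block's own z axis and vertical above 0.35 rad).
It also fails if it takes over 51 s, if anything falls off the work surface, if the arm or the gripper's body presses on something with over 40 N, if the wrist force passes 120 N, or if a joint passes its speed limit or range.

## Working session

There is one attempt and no reset: what is moved stays moved. The work goes in short steps, Python scripts to look and compute and a tool call to move; the robot and the scene stay as the last step left them, time stands still between calls to the robot, and variables do not carry over. Pictures are saved under pics/ and viewed, and the job is handed in when it is done.

Besides the shell and the picture viewer there is one more tool, called after "Call:" in YAML: its name, and indented under it one key for each argument. drive_tool: Moves the arm, as the interface text tells. Its arguments: {"type":"object","properties":{"series":{"type":"array","items":{"type":"array","items":{"type":"array","items":{"type":"number"}}}}},"required":["series"]}

```bash
mkdir -p pics; cat > h.py <<'E'
import numpy as np, cv2
from bench import robot
def snap(n,f=None):
    s=robot.snapshot(n)
    if f: cv2.imwrite('pics/'+f,s['img'])
    return s
def K(s):
    f=240/np.tan(np.radians(s['vertical_fov'])/2); return f,s['cx'],s['cy']
def pts(s):
    f,cx,cy=K(s); d=s['depth']; v,u=np.mgrid[0:480,0:640]
    P=np.stack([(u-cx)*d/f,(v-cy)*d/f,d],-1)
    R,_=cv2.Rodrigues(np.array(s['rvec'])); return (P-np.array(s['tvec']).ravel())@R
def ray(s,u,v,z):
    f,cx,cy=K(s); R,_=cv2.Rodrigues(np.array(s['rvec'])); t=np.array(s['tvec']).ravel()
    c=-R.T@t; d=R.T@np.array([(u-cx)/f,(v-cy)/f,1]); return c+d*(z-c[2])/d[2]
E
python3 - <<'E'
from h import *
o=robot.get_obs(); print(o)
for n in ['scene','side','wrist']:
    s=snap(n,n+'0.png'); print(n,s['vertical_fov'],s['cx'],s['cy'],s['rvec'],s['tvec'])
    np.save(n+'0.npy',pts(s))
E
```

```text
{'time': 0.0, 'joint_positions': array([ 1.14992605e+00,  8.79175014e-02,  1.37223342e+00,  5.68894727e-06,
        1.68360460e+00, -1.03109797e-01]), 'qvel': array([-0.00011743,  0.00066204, -0.00089284, -0.00244032,  0.00167832,
        0.0011755 ]), 'joint_torque': array([ 6.79660152e-04, -3.40175772e+01, -3.02432299e+01,  7.19998218e-02,
        3.29488493e-02, -1.68606443e-04]), 'tool_pos': array([0.17162449, 0.52196026, 0.20433525]), 'ee_rot': array([-3.13944186e+00, -2.28241240e-04,  2.82383257e+00]), 'wrist_force': array([-0.32384731, -0.46772525, -0.01741646]), 'wrist_torque': array([-0.02993786, -0.04124762, -0.03197424]), 'width': 0.09385951805705295}
scene 55.65255535640714 319.61267874065345 238.31978167929503 [ 2.03394905 -1.21370088  0.55224335] [-0.30839809  0.33102453  0.8805981 ]
side 42.970479717686686 319.18070950753275 249.44573885054845 [ 2.1414226  -0.33999142  0.16830278] [-0.53742205  0.13634045  1.47760771]
wrist 68.21709477528078 315.486638007943 239.55239394572922 [-2.37533107 -1.72000583 -0.2092778 ] [-0.54752625 -0.02641494  0.39065628]
```

View pics/scene0.png

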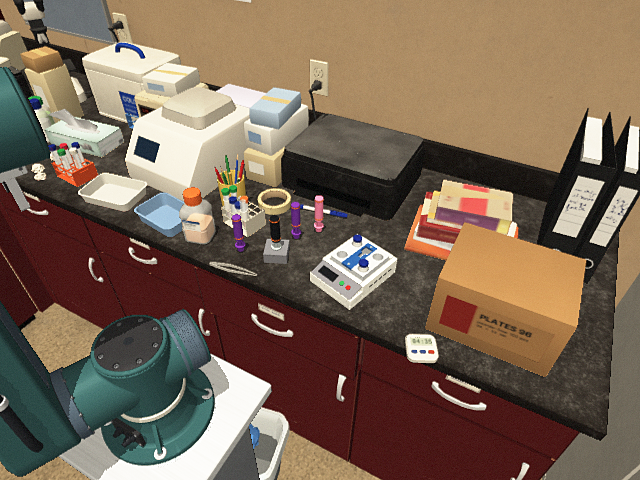

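View pics/side0.png

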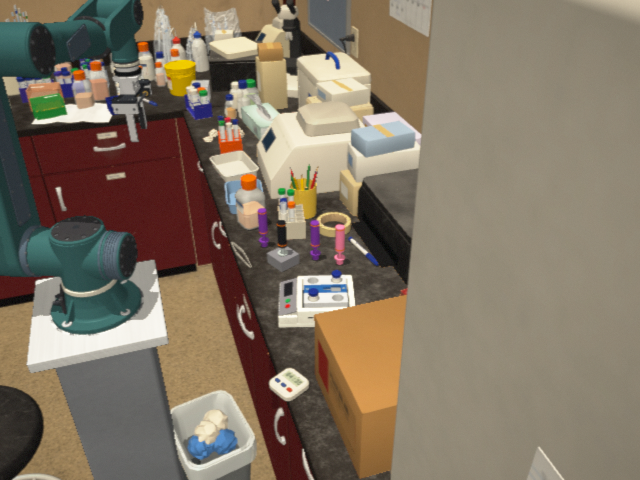

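View pics/wrist0.png

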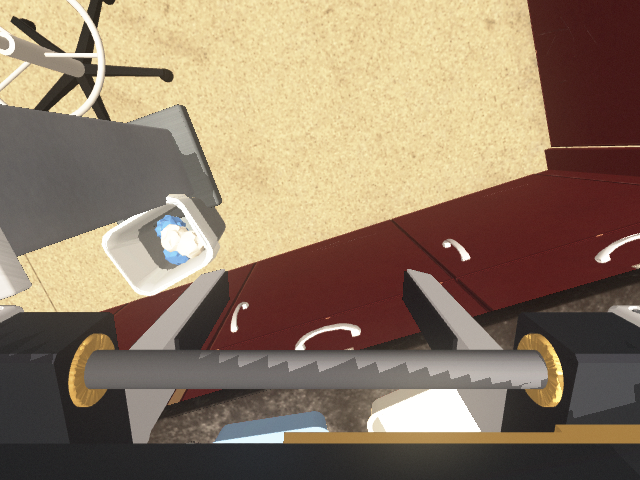

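The scene view shows the lifter (black with orange bands) at about (276,232) in its grey stand at (277,252). The heater and block are at (355,268), the timer at (422,347), the tape at (275,200) and the bottle at (195,210). The purple and pink decoys are at (239,232), (296,220) and (319,213). Next I measure.

```bash
python3 - <<'E'
import cv2,numpy as np
a=cv2.imread('pics/scene0.png')[180:320,170:420]; cv2.imwrite('pics/c1.png',cv2.resize(a,None,fx=3.2,fy=3.2,interpolation=2))
b=cv2.imread('pics/side0.png')[190:340,215:395]; cv2.imwrite('pics/c2.png',cv2.resize(b,None,fx=4,fy=4,interpolation=2))
P=np.load('scene0.npy')
for n,(u,v) in dict(lift=(276,225),liftlow=(276,240),purp1=(239,232),purp2=(296,220),pink=(319,213),capA=(358,239),capB=(364,264),plate=(358,256),timer=(422,345),bottlecap=(191,193),tape=(262,198),marker=(338,215),bench=(300,260),vialrack=(245,210),boxcorner=(432,318)).items(): print(n,P[v,u].round(3))
E
```

```text
lift [0.466 0.023 0.112]
liftlow [0.467 0.026 0.06 ]
purp1 [0.438 0.119 0.071]
purp2 [0.549 0.015 0.071]
pink [ 0.604 -0.024  0.071]
capA [ 0.548 -0.164  0.082]
capB [ 0.476 -0.212  0.08 ]
plate [ 0.514 -0.181  0.059]
timer [ 0.371 -0.4    0.017]
bottlecap [0.433 0.253 0.149]
tape [0.647 0.192 0.015]
marker [ 0.692 -0.04   0.008]
bench [ 0.487 -0.031 -0.001]
vialrack [0.506 0.147 0.084]
boxcorner [ 0.428 -0.399  0.045]
```

View pics/c1.png

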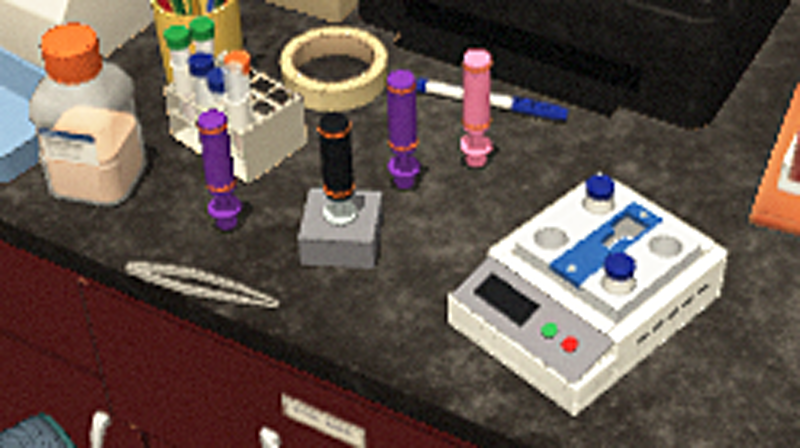

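View pics/c2.png

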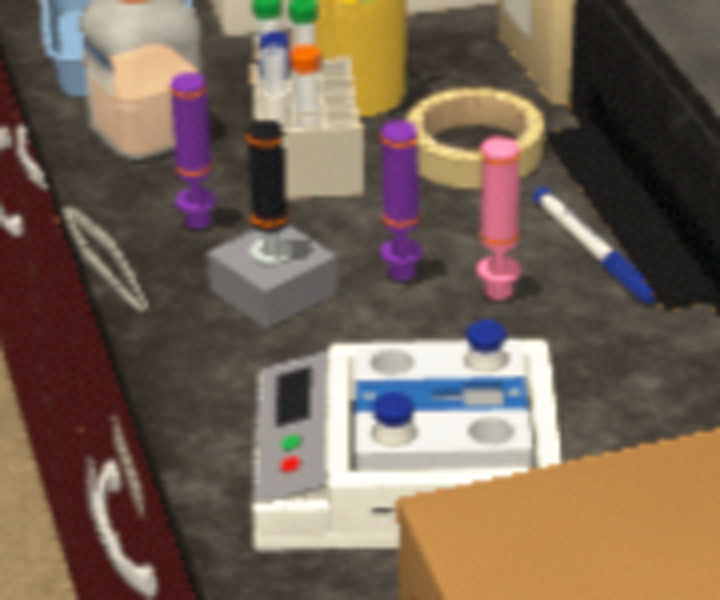

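```bash
cat > m.py <<'E'
from h import *
import sys
def circ(xy,r):
    from scipy.optimize import least_squares
    c0=xy.mean(0); 
    return least_squares(lambda c:np.hypot(*(xy-c).T)-r,c0,loss='soft_l1',f_scale=.001).x
if __name__=='__main__':
  for n in ['scene','side']:
    s=snap(n); P=pts(s); img=s['img']; hsv=cv2.cvtColor(img,cv2.COLOR_BGR2HSV)
    print(n)
    ok=s['depth']>0
    # lifter handle
    m=ok&(abs(P[...,0]-.475)<.03)&(abs(P[...,1]-.027)<.03)&(P[...,2]>.058)&(P[...,2]<.122)
    q=P[m]; print(' handle n',m.sum(),'zmax',P[ok&(abs(P[...,0]-.475)<.03)&(abs(P[...,1]-.027)<.03)][:,2].max().round(4))
    for a,b in((.06,.09),(.09,.122)):
        k=(q[:,2]>a)&(q[:,2]<b)
        cam=-cv2.Rodrigues(np.array(s['rvec']))[0].T@np.array(s['tvec']).ravel()
        d=q[k][:,:2].mean(0)-cam[:2]; d/=np.linalg.norm(d)
        from scipy.optimize import least_squares
        c=least_squares(lambda c:np.hypot(*(q[k][:,:2]-c).T)-.012,q[k][:,:2].mean(0)+.01*d,loss='soft_l1',f_scale=.001).x
        print('  ',a,c.round(4))
    # stand top
    m=ok&(abs(P[...,0]-.475)<.05)&(abs(P[...,1]-.027)<.05)&(abs(P[...,2]-.03)<.003)
    r=cv2.minAreaRect(P[m][:,:2].astype(np.float32)*1000); print(' stand',r)
    # plate
    reg=ok&(abs(P[...,0]-.52)<.1)&(abs(P[...,1]+.185)<.1)
    pl=reg&(hsv[...,0]>98)&(hsv[...,0]<125)&(hsv[...,1]>110)&(abs(P[...,2]-.06)<.005)
    q=P[pl]; print(' plate n',pl.sum(),'z',np.median(q[:,2]).round(4))
    x=q[:,:2]-q[:,:2].mean(0); w,V=np.linalg.eigh(x.T@x); print('  axis deg',np.degrees(np.arctan2(V[1,1],V[0,1])),'rect',cv2.minAreaRect(q[:,:2].astype(np.float32)*1000))
    top=reg&(abs(P[...,2]-.06)<.003); r=cv2.minAreaRect(P[top][:,:2].astype(np.float32)*1000); print(' blocktop',r)
    rim=reg&(abs(P[...,2]-.05)<.003); r=cv2.minAreaRect(P[rim][:,:2].astype(np.float32)*1000); print(' rim',r)
    vis=np.zeros(img.shape,np.uint8); vis[top]=(255,255,255); vis[pl]=(255,0,0); vis[rim]=(0,255,0)
    cv2.imwrite('pics/mask_%s.png'%n,cv2.resize(vis[180:330,230:430],None,fx=4,fy=4,interpolation=0))
E
python3 m.py
```

```text
scene
 handle n 182 zmax 0.1298
   0.06 [0.4728 0.0321]
   0.09 [0.4728 0.0324]
 stand ((470.1517639160156, 30.775310516357422), (61.616668701171875, 60.33180618286133), 24.95210075378418)
 plate n 266 z 0.0594
  axis deg 165.00708711608726 rect ((517.9428100585938, -182.21185302734375), (30.87604331970215, 100.96510314941406), 74.67374420166016)
 blocktop ((518.3080444335938, -183.2130584716797), (105.72509002685547, 102.83274841308594), 73.8312759399414)
 rim ((509.8162841796875, -181.5447998046875), (134.5998992919922, 151.8679656982422), 73.68766784667969)
side
 handle n 190 zmax 0.1329
   0.06 [0.4745 0.0315]
   0.09 [0.4741 0.0312]
 stand ((474.8860778808594, 29.972776412963867), (64.79710388183594, 68.16425323486328), 21.715038299560547)
 plate n 186 z 0.0609
  axis deg 162.15461511780188 rect ((520.2510986328125, -183.22650146484375), (32.78623962402344, 98.3860092163086), 72.14048767089844)
 blocktop ((520.02734375, -186.20758056640625), (111.78134155273438, 99.6427001953125), 73.75501251220703)
 rim ((507.9317626953125, -183.068115234375), (140.32435607910156, 158.3138885498047), 73.33840942382812)
```

```bash
cat >> h.py <<'E'
from scipy.spatial.transform import Rotation as Ro
def plan(pos,yaw=1.291):
    o=robot.get_obs(); R=Ro.from_euler('xyz',o['ee_rot']); T=Ro.from_euler('xyz',[np.pi,0,yaw])
    print('t %.2f'%o['time'],'pos',o['tool_pos'].round(4),'rpy',o['ee_rot'].round(4),'w %.4f'%o['width'],'F',o['wrist_force'].round(2))
    print('turn',(R.inv()*T).as_rotvec().round(4),'shift cm',(R.inv().apply(np.array(pos)-o['tool_pos'])*100).round(3))
E
python3 -c "
from h import *
plan([.4735,.032,.19])"
```

```text
t 0.25 pos [0.1718 0.5222 0.2049] rpy [-3.1406e+00 -1.0000e-04  2.8238e+00] w 0.0942 F [-0.06  0.42  0.71]
turn [-9.0000e-04  7.0000e-04  1.5328e+00] shift cm [-43.981 -37.136   1.527]
```

Call:
drive_tool:
  series:
    - [[0, 0, 0.3, -9, -7.6, 0.3, 50], [0, 0, 0.6, -18, -15, 0.6, 50], [0, 0, 0.9, -27, -22.8, 1, 50], [0, 0, 1.2, -36, -30.4, 1.2, 50], [0, 0, 1.533, -43.98, -37.14, 1.5, 50], [0, 0, 1.533, -43.98, -37.14, 1.5, 50], [0, 0, 1.533, -43.98, -37.14, 1.5, 50], [0, 0, 1.533, -43.98, -37.14, 1.5, 50], [0, 0, 1.533, -43.98, -37.14, 1.5, 50], [0, 0, 1.533, -43.98, -37.14, 1.5, 50], [0, 0, 1.533, -43.98, -37.14, 1.5, 50], [0, 0, 1.533, -43.98, -37.14, 1.5, 50], [0, 0, 1.533, -43.98, -37.14, 1.5, 50], [0, 0, 1.533, -43.98, -37.14, 1.5, 50], [0, 0, 1.533, -43.98, -37.14, 1.5, 50], [0, 0, 1.533, -43.98, -37.14, 1.5, 50]]

```text
time: 1.85
tool_pos: [0.473, 0.0332, 0.1905]
ee_rot: [3.141, 0.001, 1.293]
wrist_force: [-0.4, 0.4, 0.6]
width: 0.047
```

```bash
python3 -c "
from h import *
plan([.4735,.032,.15])
s=snap('wrist','w1.png');plan([.4735,.032,.15])"
```

```text
t 1.85 pos [0.473  0.0332 0.1905] rpy [3.1414e+00 6.0000e-04 1.2929e+00] w 0.0470 F [-0.36  0.4   0.58]
turn [0.0002 0.0006 0.0019] shift cm [-0.102  0.079  4.052]
t 1.90 pos [0.4731 0.0332 0.1905] rpy [3.1413e+00 7.0000e-04 1.2929e+00] w 0.0469 F [-0.11 -0.01  0.05]
turn [0.0003 0.0007 0.0019] shift cm [-0.101  0.075  4.054]
```

View pics/w1.png

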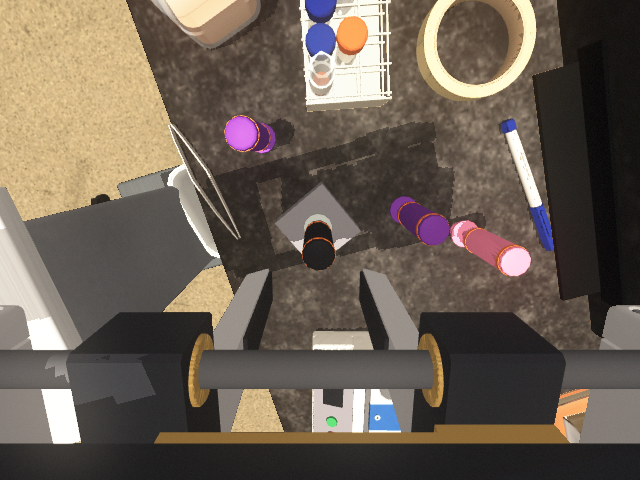

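The wrist view shows the lifter handle top at about (318,255), midway between the fingers at (258,300) and (375,300). The purple decoy is well outside them, at (433,228).

```bash
python3 -c "
from h import *
s=robot.snapshot('wrist');P=pts(s)
for u,v,z in((319,254,.128),(433,228,.108)): print(ray(s,u,v,z).round(4))
m=(abs(P[...,0]-.4735)<.02)&(abs(P[...,1]-.032)<.02)&(P[...,2]>.12)&(P[...,2]<.14)
q=P[m];print(m.sum(),q.mean(0),cv2.minEnclosingCircle(q[:,:2].astype('f')*1000))
plan([.4735,.032,.075])"
```

```text
[0.4755 0.03   0.128 ]
[0.5625 0.0203 0.108 ]
877 [0.47505538 0.03055817 0.12724133] ((474.7057189941406, 29.29388427734375), 12.248339653015137)
t 1.95 pos [0.4731 0.033  0.1906] rpy [3.1412e+00 7.0000e-04 1.2928e+00] w 0.0468 F [-0.15 -0.11  0.03]
turn [0.0004 0.0007 0.0018] shift cm [-0.082  0.06  11.555]
```

Call:
drive_tool:
  series:
    - [[0, 0, 0.002, -0.15, 0.19, 2, 50], [0, 0, 0.002, -0.15, 0.19, 4, 50], [0, 0, 0.002, -0.15, 0.19, 6, 50], [0, 0, 0.002, -0.15, 0.19, 8, 50], [0, 0, 0.002, -0.15, 0.19, 10, 50], [0, 0, 0.002, -0.15, 0.19, 11.6, 50], [0, 0, 0.002, -0.15, 0.19, 11.6, 50], [0, 0, 0.002, -0.15, 0.19, 11.6, 50], [0, 0, 0.002, -0.15, 0.19, 11.6, 0], [0, 0, 0.002, -0.15, 0.19, 11.6, 0], [0, 0, 0.002, -0.15, 0.19, 11.6, 0], [0, 0, 0.002, -0.15, 0.19, 11.6, 0], [0, 0, 0.002, -0.15, 0.19, 11.6, 0], [0, 0, 0.002, -0.15, 0.19, 11.6, 0]]

```text
time: 3.35
tool_pos: [0.4751, 0.031, 0.0754]
ee_rot: [3.14, 0.0, 1.291]
wrist_force: [0.1, -0.1, 4.1]
width: 0.0233
```

Call:
drive_tool:
  series:
    - [[0, 0, 0, 0, 0, -1, 0], [0, 0, 0, 0, 0, -2, 0], [0, 0, 0, 0, 0, -3, 0], [0, 0, 0, 0, 0, -4, 0], [0, 0, 0, 0, 0, -5.5, 0], [0, 0, 0, 0, 0, -7, 0], [0, 0, 0, 0, 0, -8.5, 0], [0, 0, 0, 0, 0, -10, 0], [0, 0, 0, 0, 0, -11.5, 0], [0, 0, 0, 0, 0, -12, 0], [0, 0, 0, 0, 0, -12, 0], [0, 0, 0, 0, 0, -12, 0]]

```text
time: 4.55
tool_pos: [0.4746, 0.0311, 0.1948]
ee_rot: [3.141, 0.001, 1.291]
wrist_force: [-0.3, 0.3, -1.1]
width: 0.0237
```

```bash
python3 -c "
from h import *
s=snap('scene','s2.png');s2=snap('side','d2.png');w=snap('wrist','w2.png')
a=cv2.resize(s['img'][130:310,200:400],None,fx=3,fy=3,interpolation=2);b=cv2.resize(s2['img'][140:320,215:375],None,fx=3,fy=3,interpolation=2)
cv2.imwrite('pics/c3.png',cv2.resize(np.hstack([a,b]),None,fx=.72,fy=.72))
plan([.543,-.190,.19])"
```

```text
t 4.70 pos [0.4744 0.0311 0.1943] rpy [-3.1414e+00  8.0000e-04  1.2907e+00] w 0.0235 F [-0.44 -0.36 -1.46]
turn [-0.0002  0.0008 -0.0003] shift cm [-19.355  12.706   0.443]
```

View pics/c3.png

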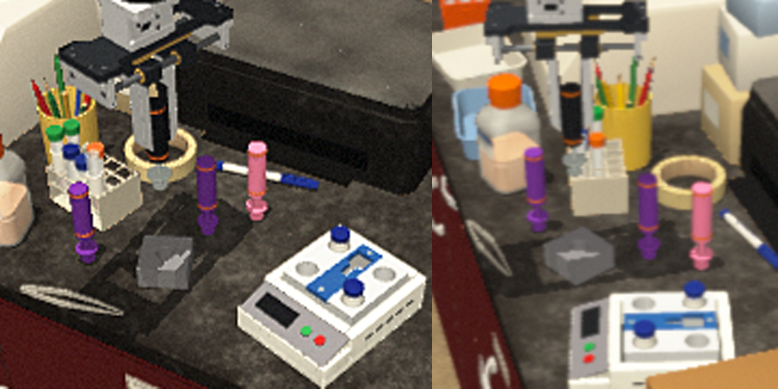

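View pics/w2.png

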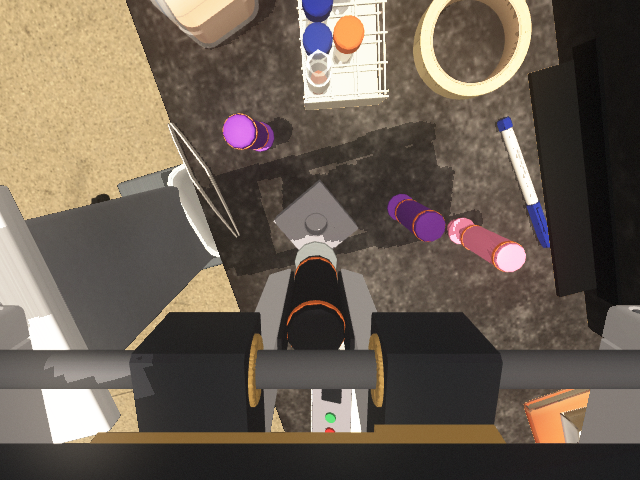

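The lifter is held upright between the pads and the stand is empty, with its hole at (316,222). Next I move above the wide end.

Call:
drive_tool:
  series:
    - [[0, 0, 0, -1.5, 1, 0, 0], [0, 0, 0, -4, 2.6, 0.1, 0], [0, 0, 0, -6.5, 4.3, 0.1, 0], [0, 0, 0, -9, 6, 0.2, 0], [0, 0, 0, -11.5, 7.6, 0.3, 0], [0, 0, 0, -14, 9.2, 0.3, 0], [0, 0, 0, -16.5, 10.8, 0.4, 0], [0, 0, 0, -18.5, 12.1, 0.4, 0], [0, 0, 0, -19.36, 12.7, 0.4, 0], [0, 0, 0, -19.36, 12.7, 0.4, 0], [0, 0, 0, -19.36, 12.7, 0.4, 0], [0, 0, 0, -19.36, 12.7, 0.4, 0]]

```text
time: 5.9
tool_pos: [0.5427, -0.1888, 0.1905]
ee_rot: [-3.141, 0.0, 1.292]
wrist_force: [0.4, 0.7, -0.9]
width: 0.0236
```

```bash
python3 -c "
from h import *
w=snap('wrist','w3.png');s=snap('scene','s3.png');d=snap('side','d3.png')
for n,x in(('w',w),('s',s),('d',d)): np.savez(n+'3.npz',P=pts(x),**{k:np.array(v) for k,v in x.items()})
cv2.imwrite('pics/c4.png',cv2.resize(w['img'][120:320,200:440],None,fx=3.3,fy=3,interpolation=2))
a=cv2.resize(s['img'][170:320,280:430],None,fx=2.6,fy=4,interpolation=2);b=cv2.resize(d['img'][190:340,255:405],None,fx=2.6,fy=4,interpolation=2)
cv2.imwrite('pics/c5.png',np.hstack([a,b]))
plan([.543,-.190,.19])"
```

```text
t 6.05 pos [ 0.5429 -0.1891  0.1908] rpy [3.1414e+00 7.0000e-04 1.2920e+00] w 0.0235 F [-0.1   0.01 -2.26]
turn [0.0002 0.0007 0.001 ] shift cm [-0.082  0.035  0.078]
```

View pics/c4.png

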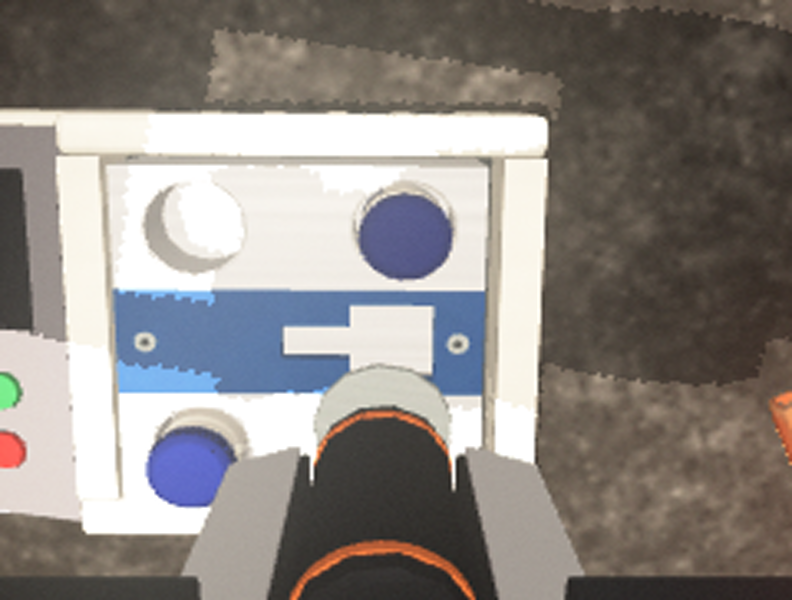

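View pics/c5.png

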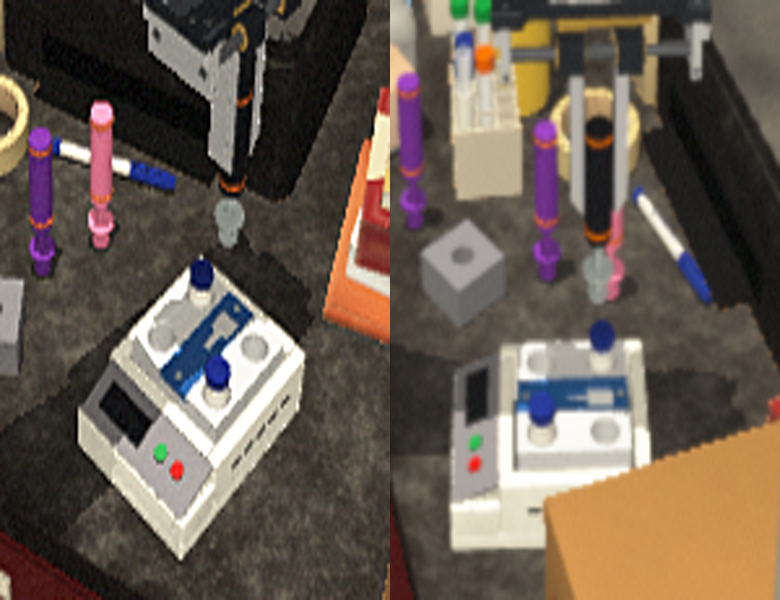

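The wrist view shows the keyhole clearly. The wide end spans about x 306–332, y 222–245, and the slot end is near (286,234). The collar is at (316,250).

```bash
cat > k.py <<'E'
from h import *
def subpix(): pass
def keyhole(name='w3'):
    z=np.load(name+'.npz'); s={k:z[k] for k in z.files}; P=z['P']; img=s['img']; hsv=cv2.cvtColor(img,cv2.COLOR_BGR2HSV)
    blue=(hsv[...,0]>98)&(hsv[...,0]<125)&(hsv[...,1]>90)&(abs(P[...,2]-.06)<.006)
    print('plate z',np.median(P[blue][:,2]))
    v,u=np.nonzero(blue); Q=np.array([ray(s,a,b,.06) for a,b in zip(u,v)])
    r=cv2.minAreaRect(Q[:,:2].astype('f')*1000); print('plate rect',r)
    return s,P,blue,Q
if __name__=='__main__':
    import sys
    s,P,blue,Q=keyhole()
    c=lambda x,y:(200+x/3.3,120+y/3)
    for n,x,y in(('wide TL',350,305),('TR',434,305),('BR',432,375),('slotL top',283,326),('slotL bot',283,355),('slotR top',350,326),('plateTL',114,290),('plateTR',485,290),('plateBR',485,395),('plateBL',118,393),('blockTL',107,160),('blockTR',490,162)):
        print(n,ray(s,*c(x,y),.06).round(4))
    for x in(315,449): print('collar',ray(s,*c(x,412),.1908+.0185-.063).round(4))
E
python3 k.py
```

```text
plate z 0.059892647375780136
plate rect ((610.583740234375, -151.6183624267578), (289.66845703125, 83.5136489868164), 21.17361831665039)
wide TL [ 0.5375 -0.1795  0.06  ]
TR [ 0.5593 -0.1858  0.06  ]
BR [ 0.5531 -0.2063  0.06  ]
slotL top [ 0.5183 -0.1806  0.06  ]
slotL bot [ 0.5157 -0.1892  0.06  ]
slotR top [ 0.5357 -0.1856  0.06  ]
plateTL [ 0.4779 -0.1577  0.06  ]
plateTR [ 0.5737 -0.1852  0.06  ]
plateBR [ 0.5655 -0.2164  0.06  ]
plateBL [ 0.4685 -0.188   0.06  ]
blockTL [ 0.4885 -0.1215  0.06  ]
blockTR [ 0.5844 -0.1495  0.06  ]
collar [ 0.531  -0.1846  0.1463]
collar [ 0.5567 -0.192   0.1463]
```

```bash
python3 - <<'E'
from k import *
z=np.load('w3.npz'); s={k:z[k] for k in z.files}
tx=np.array([np.cos(1.292),np.sin(1.292)]); ty=np.array([tx[1],-tx[0]]); tcp=np.array([.5429,-.1891])
zc=.1908-.0624+.017
for v in (241,242,243):
  for zz in (zc,zc+.004):
    p=ray(s,315.8,v,zz)[:2]-tcp; print(v,zz,'rel tool x,y mm',(1000*tx@p-14).round(2),(1000*ty@p).round(2))
# lifter axis from scene & side: handle and collar/foot points
for n in 's','d':
    z=np.load(n+'3.npz'); P=z['P']; cam=-cv2.Rodrigues(z['rvec'])[0].T@z['tvec'].ravel()
    ok=(np.hypot(P[...,0]-.543,P[...,1]+.189)<.03)
    for a,b in((.120,.16),(.16,.18),(.18,.2),(.2,.25)):
        q=P[ok&(P[...,2]>a)&(P[...,2]<b)]; 
        if len(q): print(n,a,len(q),q.mean(0).round(4))
    q=P[ok&(P[...,2]>.1)]; print(n,'zmin',q[:,2].min().round(4))
E
```

```text
241 0.14540000000000003 rel tool x,y mm -2.13 0.7
241 0.14940000000000003 rel tool x,y mm -1.1 0.7
242 0.14540000000000003 rel tool x,y mm -2.8 0.7
242 0.14940000000000003 rel tool x,y mm -1.76 0.7
243 0.14540000000000003 rel tool x,y mm -3.48 0.7
243 0.14940000000000003 rel tool x,y mm -2.43 0.7
s 0.12 105 [ 0.5379 -0.1888  0.1454]
s 0.16 38 [ 0.5334 -0.1914  0.1742]
s 0.18 66 [ 0.5355 -0.1935  0.1905]
s 0.2 361 [ 0.5332 -0.1911  0.2261]
s zmin 0.1297
d 0.12 108 [ 0.5413 -0.1924  0.1456]
d 0.16 42 [ 0.5404 -0.1966  0.1729]
d 0.18 100 [ 0.5401 -0.1975  0.1908]
d 0.2 454 [ 0.5402 -0.1966  0.2258]
d zmin 0.1289
```

Call:
drive_tool:
  series:
    - [[0, 0, 0, -0.16, 0.31, 1, 0], [0, 0, 0, -0.16, 0.31, 2, 0], [0, 0, 0, -0.16, 0.31, 3, 0], [0, 0, 0, -0.16, 0.31, 4, 0], [0, 0, 0, -0.16, 0.31, 5, 0], [0, 0, 0, -0.16, 0.31, 5.3, 0], [0, 0, 0, -0.16, 0.31, 5.3, 0], [0, 0, 0, -0.16, 0.31, 5.3, 0]]

```text
time: 6.85
tool_pos: [0.5456, -0.1917, 0.1381]
ee_rot: [3.141, 0.001, 1.292]
wrist_force: [0.1, 0.4, -1.0]
width: 0.0235
```

```bash
python3 -c "
from h import *
w=snap('wrist','w4.png');s=snap('scene','s4.png');d=snap('side','d4.png')
for n,x in(('w',w),('s',s),('d',d)): np.savez(n+'4.npz',P=pts(x),**{k:np.array(v) for k,v in x.items()})
cv2.imwrite('pics/c6.png',cv2.resize(w['img'][120:320,200:440],None,fx=3.3,fy=3,interpolation=2))
a=cv2.resize(s['img'][200:290,310:400],None,fx=4.3,fy=6,interpolation=2);b=cv2.resize(d['img'][220:310,285:375],None,fx=4.3,fy=6,interpolation=2)
cv2.imwrite('pics/c7.png',np.hstack([a,b]))
plan([.543,-.190,.19])"
```

```text
t 7.00 pos [ 0.5458 -0.1917  0.1385] rpy [3.140e+00 9.000e-04 1.292e+00] w 0.0239 F [ 0.54  0.63 -0.49]
turn [0.0016 0.0009 0.001 ] shift cm [ 0.083 -0.311 -5.146]
```

View pics/c6.png

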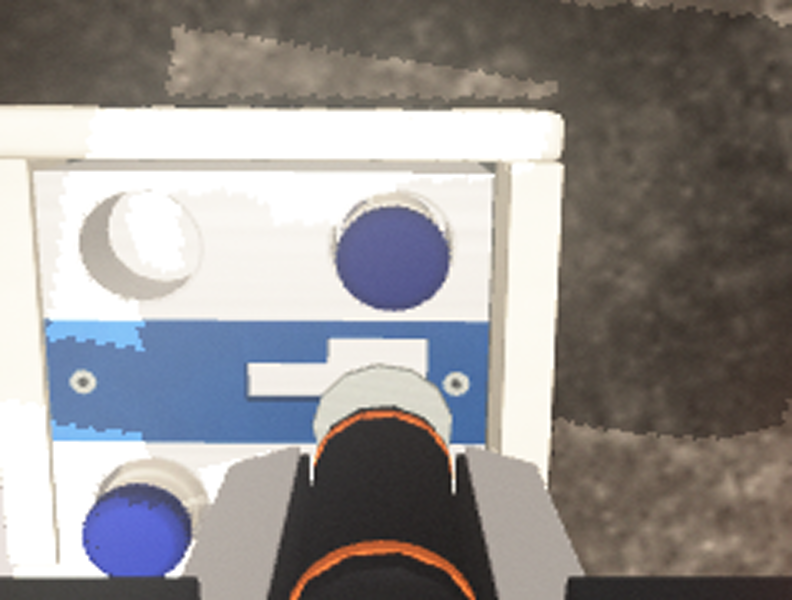

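View pics/c7.png

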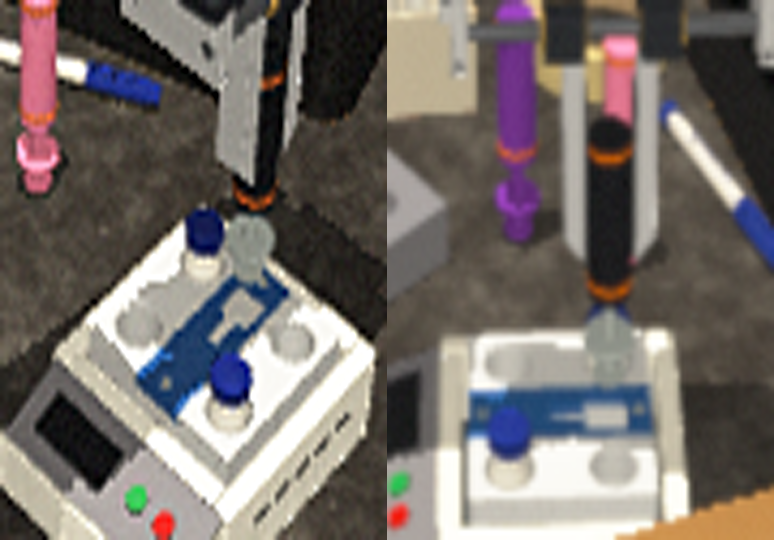

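```bash
python3 -c "
import cv2,numpy as np
s=cv2.imread('pics/s4.png');d=cv2.imread('pics/d4.png')
a=cv2.resize(s[228:268,345:385],None,fx=10,fy=14,interpolation=2);b=cv2.resize(d[265:305,318:358],None,fx=10,fy=14,interpolation=2)
cv2.imwrite('pics/c8.png',np.hstack([a,b]))
"
python3 - <<'E'
from k import *
z=np.load('w4.npz'); s={k:z[k] for k in z.files}
tx=np.array([np.cos(1.292),np.sin(1.292)]); ty=np.array([tx[1],-tx[0]]); tcp=np.array([.5458,-.1917])
c=lambda x,y:(200+x/3.3,120+y/3)
def rel(p): p=p[:2]-tcp; return (1000*np.array([tx@p,ty@p])).round(2)
for n,x,y in(('wTL',328,338),('wTR',427,339),('slTL',247,363),('slBL',247,397),('plTL',47,320),('plTR',490,321),('plBL',52,437),('plBR',487,443)): print(n,rel(ray(s,*c(x,y),.06)))
zc=.1385-.0454
for y in(363,366,369): print('collar front',rel(ray(s,*c(382,y),zc)))
for x in(314,451): print('collar sides',rel(ray(s,*c(x,412),zc)))
E
```

```text
wTL [  9.57 -11.31]
wTR [ 9.3  11.04]
slTL [  3.17 -29.76]
slBL [ -5.67 -30.01]
plTL [ 14.16 -74.36]
plTR [13.86 25.16]
plBL [-16.22 -75.33]
plBR [-17.89  25.19]
collar front [11.66  0.78]
collar front [10.98  0.78]
collar front [10.31  0.78]
collar sides [  0.53 -12.82]
collar sides [ 0.51 14.6 ]
```

View pics/c8.png

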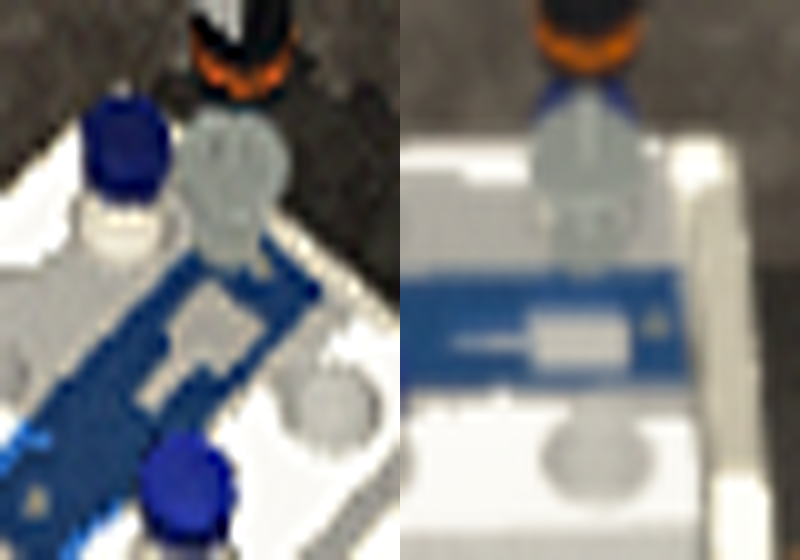

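```bash
python3 - <<'E'
from k import *
tx=np.array([np.cos(1.292),np.sin(1.292)]); ty=np.array([tx[1],-tx[0]]); tcp=np.array([.5458,-.1917])
def rel(p): p=p[:2]-tcp; return (1000*np.array([tx@p,ty@p])).round(2)
for n,foot,hole in(('s',(367.8,246.9),(366.5,251.6)),('d',(336.6,284.4),(335.9,289.3))):
    z=np.load(n+'4.npz'); s={k:z[k] for k in z.files}; cam=-cv2.Rodrigues(z['rvec'])[0].T@z['tvec'].ravel()
    p=ray(s,*foot,.0765); d=(p-cam)[:2]; d/=np.linalg.norm(d); f=p[:2]+.0080*d
    print(n,'foot',rel(f),'hole',rel(ray(s,*hole,.06)),'diff hole-foot',rel(ray(s,*hole,.06))-rel(f), 'viewdir',tx@d,ty@d)
E
```

```text
s foot [-0.8   0.59] hole [-3.69 -6.81] diff hole-foot [-2.89 -7.4 ] viewdir 0.5791505402910834 0.8152206153432002
d foot [1.58 0.54] hole [-3.53 -1.31] diff hole-foot [-5.11 -1.85] viewdir 0.9981980313091796 0.0600057521449234
```

Call:
drive_tool:
  series:
    - [[0, 0, 0, 0.15, -0.12, 0, 0], [0, 0, 0, 0.15, -0.12, 0.5, 0], [0, 0, 0, 0.15, -0.12, 1.0, 0], [0, 0, 0, 0.15, -0.12, 1.2, 0], [0, 0, 0, 0.15, -0.12, 1.2, 0], [0, 0, 0, 0.15, -0.12, 1.2, 0]]

```text
time: 7.6
tool_pos: [0.545, -0.1899, 0.1263]
ee_rot: [3.14, 0.001, 1.292]
wrist_force: [0.9, 0.6, -0.5]
width: 0.0235
```

```bash
cat > look.py <<'E'
from h import *
import sys
n=sys.argv[1]
w=snap('wrist','w%s.png'%n);s=snap('scene','s%s.png'%n);d=snap('side','d%s.png'%n)
for k,x in(('w',w),('s',s),('d',d)): np.savez(k+n+'.npz',P=pts(x),**{k:np.array(v) for k,v in x.items()})
R=lambda i,a,b,c,d,W,H:cv2.resize(i[a:b,c:d],(W,H),interpolation=2)
cv2.imwrite('pics/m%s.png'%n,np.hstack([R(w['img'],150,270,240,400,400,500),R(s['img'],223,273,340,380,200,500),R(d['img'],255,305,313,363,200,500)]))
plan([.5448,-.190,.1074])
E
python3 look.py 5
```

```text
t 7.75 pos [ 0.5452 -0.19    0.1267] rpy [3.1396e+00 1.0000e-03 1.2920e+00] w 0.0239 F [-0.06 -0.99 -0.97]
turn [0.002 0.001 0.001] shift cm [-0.007 -0.047  1.935]
```

View pics/m5.png

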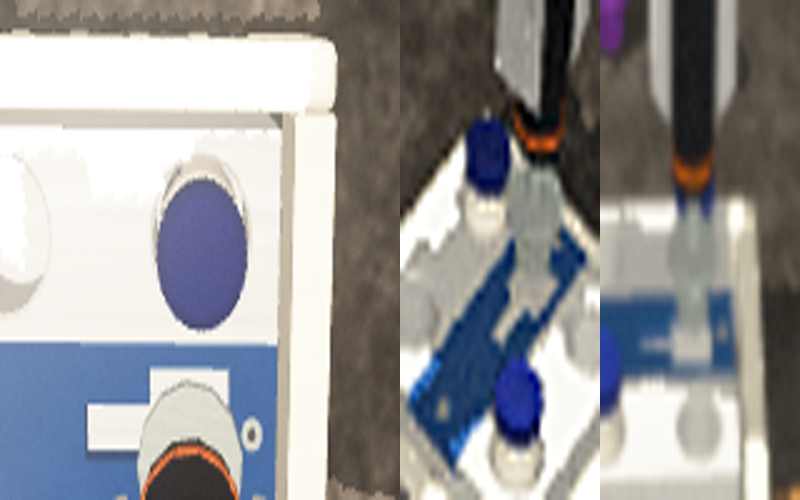

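All three views show the foot just above the plate and centred on the wide end. In the wrist view the hole centre is at x≈189 and the collar at 189.5. I lower it while watching the force.

Call:
drive_tool:
  series:
    - [[0, 0, 0, 0, 0, 0.3, 0], [0, 0, 0, 0, 0, 0.6, 0], [0, 0, 0, 0, 0, 0.8, 0], [0, 0, 0, 0, 0, 1.0, 0], [0, 0, 0, 0, 0, 1.0, 0]]

```text
time: 8.25
tool_pos: [0.5449, -0.1899, 0.1162]
ee_rot: [3.141, 0.001, 1.292]
wrist_force: [0.6, -1.3, -1.3]
width: 0.0238
```

Call:
drive_tool:
  series:
    - [[0, 0, 0, 0, 0, 0.3, 0], [0, 0, 0, 0, 0, 0.6, 0], [0, 0, 0, 0, 0, 0.85, 0], [0, 0, 0, 0, 0, 0.85, 0], [0, 0, 0, 0, 0, 0.85, 0]]

```text
time: 8.75
tool_pos: [0.5449, -0.1899, 0.1075]
ee_rot: [3.141, 0.001, 1.292]
wrist_force: [-0.2, -0.2, -0.0]
width: 0.0237
```

```bash
python3 look.py 6
```

```text
t 8.90 pos [ 0.5451 -0.19    0.1079] rpy [3.1402e+00 9.0000e-04 1.2919e+00] w 0.0235 F [-1.15  0.21 -0.72]
turn [0.0014 0.0009 0.0009] shift cm [-0.008 -0.029  0.048]
```

View pics/m6.png

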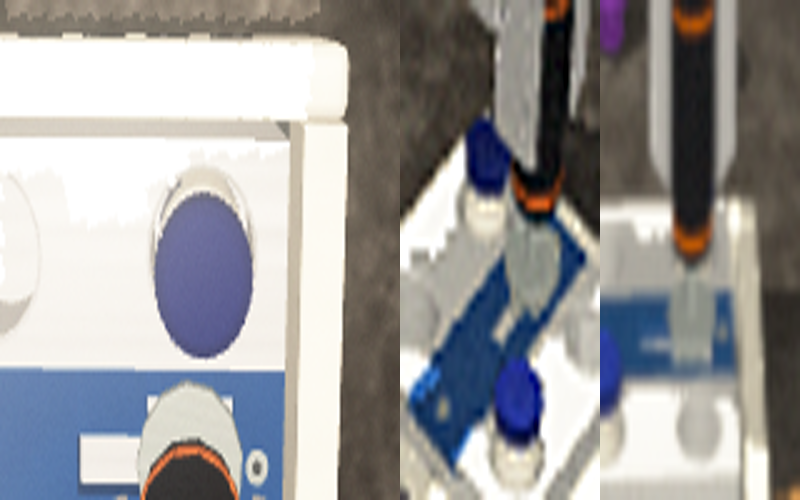

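```bash
python3 - <<'E'
from k import *
z=np.load('w6.npz'); s={k:z[k] for k in z.files}
i=s['img'][195:275,255:345]; cv2.imwrite('pics/z6.png',cv2.resize(i,None,fx=8,fy=7,interpolation=2))
g=s['img'].astype(int)
# slot edges by blue minus red along columns in slot
for u in (274,278,282,286,290): 
    col=(g[205:275,u,0]-g[205:275,u,2]); print(u,''.join('#' if c>40 else '.' for c in col))
E
```

```text
274 ..................................###############.............######..
278 ..................................###############.............#####...
282 ..................................###############.............####....
286 ..................................###############............###......
290 ..................................###############............###......
```

View pics/z6.png

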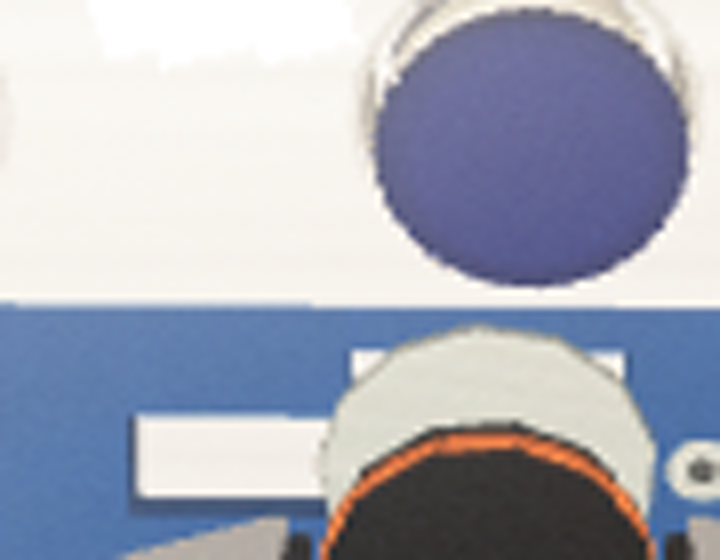

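```bash
python3 - <<'E'
from k import *
z=np.load('w6.npz'); s={k:z[k] for k in z.files}
tx=np.array([np.cos(1.292),np.sin(1.292)]); ty=np.array([tx[1],-tx[0]]); tcp=np.array([.5451,-.19])
def rel(p): p=p[:2]-tcp; return (1000*np.array([tx@p,ty@p])).round(2)
for v in(254.3,268.3): print('slot',rel(ray(s,271.5,v,.06)),rel(ray(s,290,v,.06)))
print('wide L,R',rel(ray(s,255+350/8,245.5,.06)),rel(ray(s,255+627/8,245.5,.06)))
for zz in(.0625,.0665): print('collar f',rel(ray(s,316,241.9,zz)),'L,R',rel(ray(s,295,260,zz)),rel(ray(s,337,260,zz)))
E
```

```text
slot [  1.9  -28.72] [  1.89 -16.39]
slot [ -7.93 -29.02] [ -7.93 -16.56]
wide L,R [  7.96 -10.49] [ 7.95 12.44]
collar f [11.07  0.92] L,R [ -1.3  -12.97] [-1.32 14.83]
collar f [12.11  0.91] L,R [ -0.04 -12.74] [-0.06 14.57]
```

The collar is 2 mm above the plate and within about 0.3 mm of the slot's centreline. I slide it 24.8 mm along tool −y.

Call:
drive_tool:
  series:
    - [[0, 0, 0, -0.02, -0.3, 0.03, 0], [0, 0, 0, -0.02, -0.6, 0.03, 0], [0, 0, 0, -0.02, -0.9, 0.03, 0], [0, 0, 0, -0.02, -1.2, 0.03, 0], [0, 0, 0, -0.02, -1.2, 0.03, 0]]

```text
time: 9.4
tool_pos: [0.5331, -0.1867, 0.1077]
ee_rot: [3.14, 0.001, 1.292]
wrist_force: [-0.0, -0.2, -0.4]
width: 0.0236
```

Call:
drive_tool:
  series:
    - [[0, 0, 0, 0, -0.3, 0, 0], [0, 0, 0, 0, -0.6, 0, 0], [0, 0, 0, 0, -0.9, 0, 0], [0, 0, 0, 0, -1.15, 0, 0], [0, 0, 0, 0, -1.25, 0, 0], [0, 0, 0, 0, -1.25, 0, 0]]

```text
time: 10.0
tool_pos: [0.521, -0.1833, 0.1077]
ee_rot: [3.14, 0.001, 1.292]
wrist_force: [-0.8, 0.4, -1.1]
width: 0.0233
```

```bash
python3 look.py 7; python3 -c "
from h import *
i=cv2.imread('pics/w7.png')[195:275,255:385];cv2.imwrite('pics/z7.png',cv2.resize(i,None,fx=6,fy=6,interpolation=2))"
```

```text
t 10.15 pos [ 0.5211 -0.1834  0.1076] rpy [3.1401e+00 9.0000e-04 1.2919e+00] w 0.0235 F [ 0.08 -0.61 -1.19]
turn [0.0014 0.0009 0.0009] shift cm [0.013 2.457 0.028]
```

View pics/m7.png

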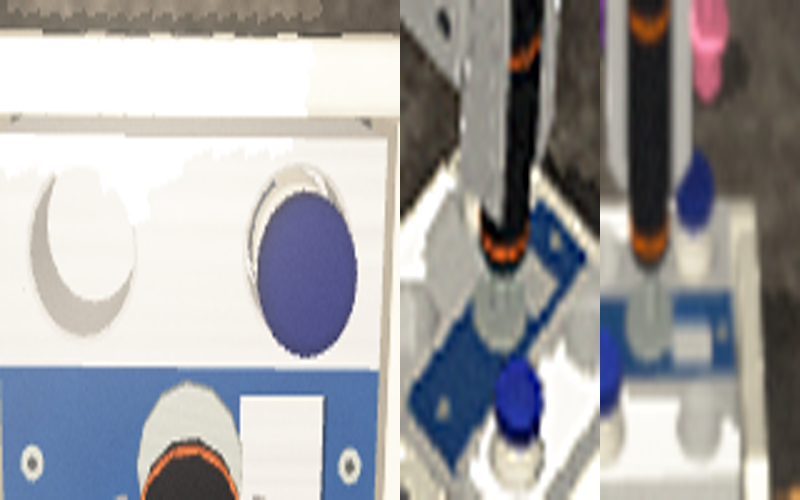

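View pics/z7.png

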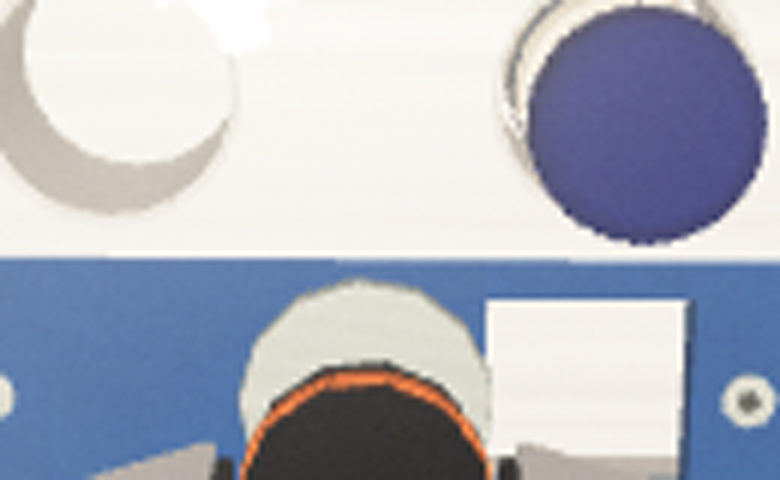

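The collar is 24.9 mm from the wide end's centre, so it is at the slot end and within about 0.1 mm along the slot. I lift slowly and then check.

Call:
drive_tool:
  series:
    - [[0, 0, 0, 0, 0, -0.1, 0], [0, 0, 0, 0, 0, -0.2, 0], [0, 0, 0, 0, 0, -0.3, 0], [0, 0, 0, 0, 0, -0.4, 0], [0, 0, 0, 0, 0, -0.5, 0], [0, 0, 0, 0, 0, -0.6, 0], [0, 0, 0, 0, 0, -0.8, 0], [0, 0, 0, 0, 0, -1.0, 0], [0, 0, 0, 0, 0, -1.2, 0], [0, 0, 0, 0, 0, -1.2, 0], [0, 0, 0, 0, 0, -1.2, 0]]

```text
time: 11.25
tool_pos: [0.5212, -0.1834, 0.1198]
ee_rot: [3.14, 0.001, 1.292]
wrist_force: [0.2, 1.0, -6.4]
width: 0.0236
```

```bash
cat > tilt.py <<'E'
from h import *
import sys
n=sys.argv[1]
for c in ('w','s','d'):
    z=np.load(c+n+'.npz'); P=z['P']; img=z['img']; hsv=cv2.cvtColor(img,cv2.COLOR_BGR2HSV)
    bl=(hsv[...,0]>98)&(hsv[...,0]<118)&(hsv[...,1]>90)&(abs(P[...,0]-.522)<.06)&(abs(P[...,1]+.187)<.05)&(P[...,2]>.05)
    q=P[bl]; h=np.median(q[:,2]); w=bl; q=q[abs(q[:,2]-h)<.008]
    reg=(abs(P[...,0]-.522)<.06)&(abs(P[...,1]+.187)<.06)&(abs(P[...,2]-h)<.01); Q=P[reg] if c!='w' else q
    A=np.c_[q[:,:2]-[.522,-.187],np.ones(len(q))]; k=np.linalg.lstsq(A,q[:,2],rcond=None)[0]
    print(c,'plate n',len(q),'top z',h.round(4),'fit slope',k.round(4))
E
python3 look.py 8; python3 tilt.py 7; python3 tilt.py 8
```

```text
t 11.40 pos [ 0.5211 -0.1833  0.1195] rpy [3.1403e+00 9.0000e-04 1.2919e+00] w 0.0237 F [ 0.32 -0.98 -4.5 ]
turn [0.0013 0.0009 0.0009] shift cm [0.011 2.463 1.217]
w plate n 3361 top z 0.0599 fit slope [0.0014 0.0031 0.0599]
s plate n 218 top z 0.0603 fit slope [-0.0124 -0.0168  0.0593]
d plate n 140 top z 0.0631 fit slope [-0.0186 -0.0547  0.0609]
w plate n 3384 top z 0.0683 fit slope [0.0033 0.0051 0.0682]
s plate n 233 top z 0.0686 fit slope [-0.0038  0.0044  0.0676]
d plate n 152 top z 0.071 fit slope [-0.0262 -0.0589  0.0692]
```

View pics/m8.png

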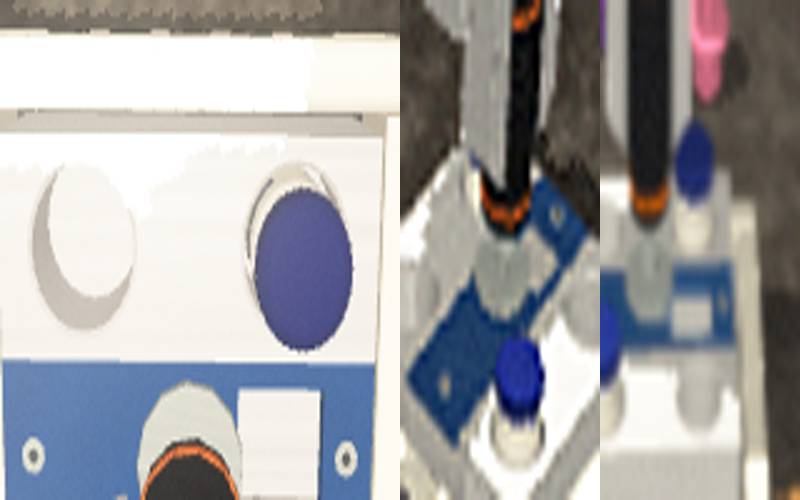

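The block has risen 8 mm and stayed level (slope under 0.006 in the wrist depth). I continue straight up.

Call:
drive_tool:
  series:
    - [[0, 0, 0, 0, 0, -0.3, 0], [0, 0, 0, 0, 0, -0.7, 0], [0, 0, 0, 0, 0, -1.1, 0], [0, 0, 0, 0, 0, -1.5, 0], [0, 0, 0, 0, 0, -1.9, 0], [0, 0, 0, 0, 0, -2.3, 0], [0, 0, 0, 0, 0, -2.7, 0], [0, 0, 0, 0, 0, -3.1, 0], [0, 0, 0, 0, 0, -3.5, 0], [0, 0, 0, 0, 0, -3.9, 0], [0, 0, 0, 0, 0, -4.3, 0], [0, 0, 0, 0, 0, -4.7, 0], [0, 0, 0, 0, 0, -4.9, 0], [0, 0, 0, 0, 0, -5, 0], [0, 0, 0, 0, 0, -5, 0]]

```text
time: 12.9
tool_pos: [0.521, -0.1832, 0.1696]
ee_rot: [3.14, 0.001, 1.292]
wrist_force: [0.1, -0.7, -5.3]
width: 0.0236
```

Call:
drive_tool:
  series:
    - [[0, 0, 0, 0, 0, -0.3, 0], [0, 0, 0, 0, 0, -0.7, 0], [0, 0, 0, 0, 0, -1.1, 0], [0, 0, 0, 0, 0, -1.5, 0], [0, 0, 0, 0, 0, -1.9, 0], [0, 0, 0, 0, 0, -2.3, 0], [0, 0, 0, 0, 0, -2.7, 0], [0, 0, 0, 0, 0, -3.1, 0], [0, 0, 0, 0, 0, -3.5, 0], [0, 0, 0, 0, 0, -3.9, 0], [0, 0, 0, 0, 0, -4.3, 0], [0, 0, 0, 0, 0, -4.7, 0], [0, 0, 0, 0, 0, -4.9, 0], [0, 0, 0, 0, 0, -5, 0], [0, 0, 0, 0, 0, -5, 0], [0, 0, 0, 0, 0, -5, 0], [0, 0, 0, 0, 0, -5, 0], [0, 0, 0, 0, 0, -5, 0], [0, 0, 0, 0, 0, -5, 0]]

```text
time: 14.8
tool_pos: [0.521, -0.1832, 0.2195]
ee_rot: [3.14, 0.001, 1.292]
wrist_force: [0.0, -0.4, -5.0]
width: 0.0237
```

```bash
python3 look.py 9; python3 tilt.py 9; python3 - <<'E'
from h import *
s=cv2.imread('pics/s9.png')[160:310,280:430];d=cv2.imread('pics/d9.png')[190:340,245:395]
w=cv2.imread('pics/w9.png')[140:290,225:425]
R=lambda i,W:cv2.resize(i,(W,450),interpolation=2)
cv2.imwrite('pics/f9.png',np.hstack([R(s,250),R(d,250),R(w,300)]))
E
```

```text
t 14.95 pos [ 0.521  -0.1832  0.2197] rpy [3.1401e+00 9.0000e-04 1.2919e+00] w 0.0234 F [-0.92 -0.47 -4.36]
turn [0.0015 0.0009 0.0009] shift cm [ 0.012  2.456 11.232]
w plate n 3409 top z 0.168 fit slope [0.0024 0.0045 0.1679]
s plate n 253 top z 0.1688 fit slope [-0.0057 -0.0181  0.1675]
d plate n 153 top z 0.1708 fit slope [-0.0225 -0.0448  0.1692]
```

View pics/f9.png

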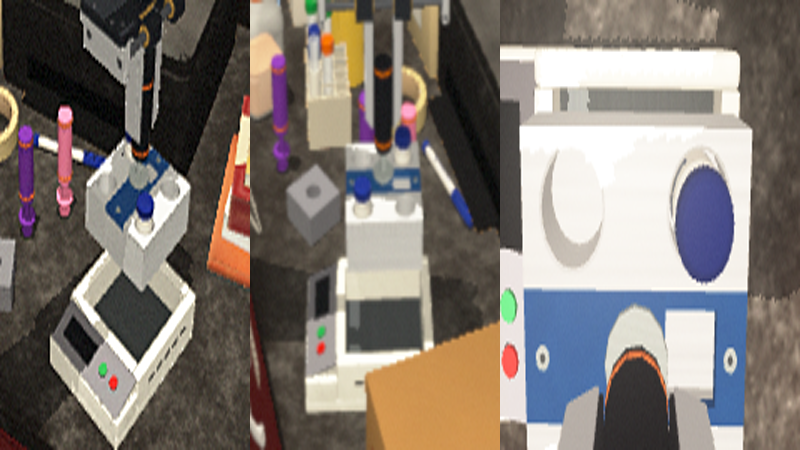

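The block hangs level and clear of the well. Its top is at z = 0.168, so its underside is about 73 mm above the rim. Both vials are seated and the pose has been held for 0.5 s, so I hand it in.

```bash
python3 -c "
from h import *
o=robot.get_obs();print(o['time'],o['tool_pos'],abs(o['qvel']).max(),o['wrist_force']);print(robot.close_job())"
```

```text
14.95 [ 0.52101934 -0.18320548  0.21968566] 0.0009193556010890219 [-0.92099444 -0.47081632 -4.36434421]
the job is handed in; nothing more can be done
None
```

I lifted the block with its two vials out of the heater well using the lifter, and handed the job in at 14.95 s. No verdict is reported. I took the lifter from its stand, put its foot through the wide end of the keyhole, slid it 24.8 mm to the slot end and lifted straight up.

**Last checks**
- **Height:** the block's top is at z ≈ 0.168 m, so its underside is about 73 mm above the heater rim.
- **Level:** the plate slope in the wrist depth is about 0.005 rad.
- **Position in the slot:** before lifting, the wrist image put the lifter 24.9 mm from the wide end's centre, against 25 mm nominal.
- **Still and held:** joint speeds were below 0.001 rad/s, and the load on the wrist was about 4–5 N.
- **Surroundings:** the final crops showed both vials in their wells and nothing touching the block. I disturbed nothing that I could see there; I did not re-measure the bystanders' positions, and the timer was outside those crops.

**Disagreements between cameras**
- **Slope:** the side camera's depth gave about 0.05 rad, but it gave nearly the same while the block still stood in the well. I took that as camera noise.
- **Position:** the three cameras differed by up to 4–5 mm on the block's position. I aligned the foot with the hole by comparing them within the same image instead.

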